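# Pack the loan kit into its case

### The arm

A 6-joint arm with a two-finger parallel gripper is mounted at the origin on the work surface. World frame = base frame: x ahead of the robot, y to its left, z up, the work surface at z = 0. Lengths are in m, angles in degrees, forces in N, time in s.
With the tool pointing down it reaches from about 0.25 to 0.725 m from the base axis. Payload 4 kg.
Tool frame: the origin (TCP) lies midway between the tips of the shut fingers; the grasp point (between the pads) lies 19 mm behind it; z points along the fingers, y is the direction in which the jaws open and shut (so a half turn about z gives the same grasp; the last joint's range is limited). The gripper opens to 85 mm and grips with 20 to 120 N. Pads are 22 mm wide; open, the fingers measure 114 mm over their backs; the gripper's body (76 mm by 85 mm) begins 54 mm behind the grasp point. The pads swing forward as they close: fully open they stand 13 mm farther back than shut.
Start: joints at [-76.433, 13.785, 0.286, 76.501, 0, 90], TCP at [0.117, -0.486, 0.231] pointing down, gripper open.
Joint ranges: [-155.79, 155.79], [-60.16, 107.12], [-62.33, 73.08], [-114, 123.19], [-81.49, 82.49], [-180, 180]. Speed limits (degrees/s): [159.86, 159.86, 180, 180, 180, 180].

### API

Orientations are given as [roll, pitch, yaw] about the fixed x, y, z axes, in that order (R = Rz(yaw) Ry(pitch) Rx(roll)).
In Python, from workcell import r gives the robot as it stands.
- The arm moves only by the shell command python3 -m creep 'ROWS' [OPENING] [FORCE]. ROWS is JSON, one flat list of numbers, 6 for each row, row after row: the shift along the tool's x, y, z in units of 50 mm (1.0 is 50 mm), then the turn, a rotation vector about the tool's x, y, z in degrees. In form: [x, y, z, ax, ay, az, x, y, z, ax, ay, az, ...]. A call has exactly 8 rows; each row is the pose to reach, as a shift and turn from the pose measured when the call began, along the tool's axes at that moment; what a row does not reach only later rows make up. A row lasts 1/8 s, in which the tool goes at most 62.5 mm and 10.7 degrees, less where a joint would pass 70% of its speed; a pose out of reach is approached as far as the arm can. A call with a gripper value outside its range is refused whole. OPENING is the finger opening in mm, from 0 to 85.4, set as the call begins (- or left out, the last holds). The fingers move at their own pace and stop on an object; FORCE is the grip in N (left out, the last holds). Time passes only in rows, so rows that repeat a pose let the fingers close, or fill a call up. It gives the time, the measured TCP pose, the force and the opening at its end, in the units of the state.
- r.observe(): the state, without advancing time (a new reading comes with each control period).
- r.snapshot(name): name is "scene" or "top" or "wrist"; returns a dict with "color" (400x640x3 uint8, blue, green, red), "z_map" (400x640 float32, m along the optical axis (not along the pixel's ray), 0 where there is no reading), "intrinsics" (3x3 intrinsics, pixels), "R" (3x3) and "t" (3): a world point X has camera coordinates R X + t. Camera axes: x right, y down, z forward; pixel columns grow to the right and rows downward; lengths in m; the calibration is good to about 2 mm. A picture is of the moment at which its call begins.
- r.finish_job(): hands the job in, once; it reports no verdict.
The state is a dict: "time_s": time; "joint_pos": joint angles; "qd": joint speeds; "effort": joint torques, N m; "ee_pos": TCP position; "tcp_rot": TCP orientation; "ft_force": force on the tool from outside, world axes, zero at the start; "wrist_torque": the same for the moment, N m; "width": finger opening in m.
Only numpy, scipy, OpenCV 4.12 (cv2) and the standard library are available. Lean on these libraries where they do the work, as an engineer would, in place of code of your own. Each camera call takes 0.05 s, during which the arm holds its last target. There are 200 camera calls.

### The job

Pack the gadget kit into its case: lay the keypad phone face up in the oblong pocket, stand the joystick unit upright in the square pocket, and put the big round switch upright on the floor of the deep well. With the switch in, close the well with its cover plate: tuck one short edge under the lip at the near end and lower the other until the plate lies flat. Leave the touch-screen phone and the small switch where they are.

Things in the scene. Friction and masses are not known exactly. Their poses are not given: they have to be found in the camera images.
- handset: Keypad phone lying face up: black slab 112 (x) x 48 (y) x 20 (z) mm with a small screen and twelve raised white keys on top. Belongs in the kit. Origin: centre of its underside; x along its length towards the screen, z up.
- joystick: Joystick unit: black square base 60 x 60 x 20 mm, on it a 34 mm round rubber collar up to 24 mm height and an upright fixed grey stick, diameter 18 mm, from 24 to 70 mm height (can be lifted by it). Belongs in the kit. Origin: centre of its underside; x and y along the sides of the base, z up.
- big_switch: The larger of two round push switches: black base diameter 56 mm, 16 mm high, with a white round cap of diameter 46 mm on it up to 26 mm height (the cap does not move). Belongs in the kit. Origin: centre of its underside, z up.
- cover: Cover of the well, lying flat: grey plate 126 (x) x 82 (y) x 5 (z) mm with an upright grip rib in the middle of its top, 12 mm thick in x, 40 mm long in y, from 5 to 32 mm height. Either 82 mm edge may go under the lip. Origin: centre of the plate's underside; z up.
- phone_bed: Insert with the oblong pocket, for the keypad phone: fixed grey block 144 (x) x 104 (y) x 44 (z) mm, pocket 126 (x) x 62 (y) mm in the middle of its top, 8 mm deep (dark floor at z = 36). Three inserts of this footprint stand side by side, in any order, in a low black case (rim 36 mm above the table). Origin: centre of its underside, 4 mm above the table; x roughly away from the robot, z up.
- stick_bed: Insert with the square pocket, for the joystick unit: fixed grey block 144 (x) x 104 (y) x 44 (z) mm in the case, pocket 76 x 76 mm in the middle of its top, 8 mm deep (dark floor at z = 36). Origin: centre of its underside, 4 mm above the table; x roughly away from the robot, z up.
- well: Deep fixed insert, outside 144 (x) x 104 (y), inside 134 x 94 mm, dark floor z = 5, rim z = 44. Ledges for the cover at both x ends: 12 mm deep, top z = 34 (opening 110 x 94). Lip over the near (-x, robot's) ledge: x -67 to -55, z 47 to 50. Lip to far wall is 122 mm: the cover goes near edge first, tilted 10-15 deg, then down flat, underside z = 34. Origin: underside centre, 4 mm over the table.
- touch_phone: Touch-screen phone, does not belong in the kit: black flat slab 140 x 66 x 10 mm, all glass on top, no keys. Origin: centre of its underside.
- small_switch: The smaller of the two round push switches, does not belong in the kit: black base diameter 34 mm, 12 mm high, white cap diameter 26 mm up to 20 mm height. Origin: centre of its underside.
Things that resemble listed ones, but are neither listed nor needed, are in the scene too. Leave any blue or red look-alike of the big_switch alone. What is shaped like the cover but brown or orange is not meant.

How it is judged (in metres and radians):
On the way, in this order (a step that is already met when the one before it is completed fails the run):
1. the big switch stands on the floor of the well and is let go (x of big_switch in the frame of well between -0.035 and 0.035 m and y of big_switch in the frame of well between -0.025 and 0.025 m and z of big_switch in the frame of well between 0.003 and 0.009 m and angle between big_switch's own z axis and vertical below 0.08 rad and contact force between big_switch and the fingers below 0.05 N), for 0.2 s.
2. the cover lies flat in the well, one edge under the lip, and is let go (x of big_switch in the frame of well between -0.035 and 0.035 m and y of big_switch in the frame of well between -0.025 and 0.025 m and z of big_switch in the frame of well between 0.003 and 0.009 m and angle between big_switch's own z axis and vertical below 0.08 rad and x of cover in the frame of well between -0.006 and 0.006 m and y of cover in the frame of well between -0.009 and 0.009 m and z of cover in the frame of well between 0.031 and 0.0365 m and angle between cover's own z axis and vertical below 0.04 rad and angle between the x axis of cover and the x axis of well, either way round below 0.17 rad and contact force between cover and the fingers below 0.05 N), for 0.2 s.
At the end, for the whole second after the job is handed in: Keypad phone face up in the oblong pocket (13 mm, 0.2 rad), joystick upright in the square pocket (14 mm), big switch upright on the well floor (35 mm lengthwise, 25 mm across), cover flat on both ledges under the lip (6 mm lengthwise, 9 mm across, 0.04 rad); all at rest (x of big_switch in the frame of well between -0.035 and 0.035 m and y of big_switch in the frame of well between -0.025 and 0.025 m and z of big_switch in the frame of well between 0.003 and 0.009 m and angle between big_switch's own z axis and vertical below 0.08 rad and x of cover in the frame of well between -0.006 and 0.006 m and y of cover in the frame of well between -0.009 and 0.009 m and z of cover in the frame of well between 0.031 and 0.0365 m and angle between cover's own z axis and vertical below 0.04 rad and angle between the x axis of cover and the x axis of well, either way round below 0.17 rad and horizontal distance between handset and phone_bed below 0.013 m and angle between the x axis of handset and the x axis of phone_bed, either way round below 0.2 rad and z of handset in the frame of phone_bed between 0.033 and 0.0395 m and angle between each of handset, joystick's own z axis and vertical below 0.06 rad and horizontal distance between joystick and stick_bed below 0.014 m and z of joystick in the frame of stick_bed between 0.033 and 0.0395 m and linear speed of each of handset, joystick, big_switch, cover below 0.02 m/s and angular speed of each of handset, joystick, big_switch, cover below 0.2 rad/s); the robot touches nothing.
It fails at once if the touch-screen phone is moved more than 20 mm (distance of touch_phone from where it was at the start of the episode above 0.02 m).
It fails at once if the small switch is moved more than 20 mm (distance of small_switch from where it was at the start of the episode above 0.02 m).
It also fails if it takes over 99 s, if anything falls off the work surface, if the arm or the gripper's body presses on something with over 40 N, if the wrist force passes 120 N, or if a joint passes its speed limit or range.

## Working session

There is one attempt and no reset: what is moved stays moved. The work goes in short steps, Python scripts to look and compute and a shell command to move; the robot and the scene stay as the last step left them, time stands still between calls to the robot, and variables do not carry over. Pictures are saved under pics/ and viewed, about 12 in all and at most 16, crops included, and the job is handed in when it is done.

```bash
mkdir -p pics; ls; python3 - <<'E'
from workcell import r
import cv2
print(r.observe())
for n in ("scene","top"):
    s=r.snapshot(n); cv2.imwrite(f"pics/{n}0.png",s["color"]); print(n,s["intrinsics"],s["R"],s["t"])
E
```

```text
pics
{'time_s': 0.0, 'joint_pos': array([-7.64321139e+01,  1.38303920e+01,  2.14236378e-01,  7.64997010e+01,
        2.84301316e-03,  8.99978899e+01]), 'qd': array([-0.03679201,  0.03796746,  0.03089831, -0.02420117,  0.01157098,
       -0.05283975]), 'effort': array([-5.46057472e-04, -3.72312677e+01,  2.52411389e+01,  1.67614192e-02,
       -3.90978812e-05,  8.44997544e-06]), 'ee_pos': array([ 0.11716939, -0.48544651,  0.23043216]), 'tcp_rot': array([-1.79884143e+02, -2.84727423e-03,  1.35699905e+01]), 'ft_force': array([-0.04606159, -0.01646975, -0.32741054]), 'wrist_torque': array([-0.01128899, -0.00916682,  0.0371622 ]), 'width': 0.08576142444403967}
scene [[380.85323419   0.         322.40524789]
 [  0.         380.85323419 197.18722141]
 [  0.           0.           1.        ]] [[-0.23583744  0.97164748 -0.01678883]
 [ 0.71166073  0.1609177  -0.68384538]
 [-0.66175502 -0.1732243  -0.72943378]] [ 0.06473799 -0.29779428  1.2367291 ]
top [[505.62603477   0.         327.76123015]
 [  0.         505.62603477 206.18224736]
 [  0.           0.           1.        ]] [[-0.02416416 -0.99955298 -0.01760468]
 [-0.98803613  0.0265614  -0.15191805]
 [ 0.15231775  0.01372309 -0.9882363 ]] [0.06575108 0.46982063 1.38352539]
```

View pics/top0.png

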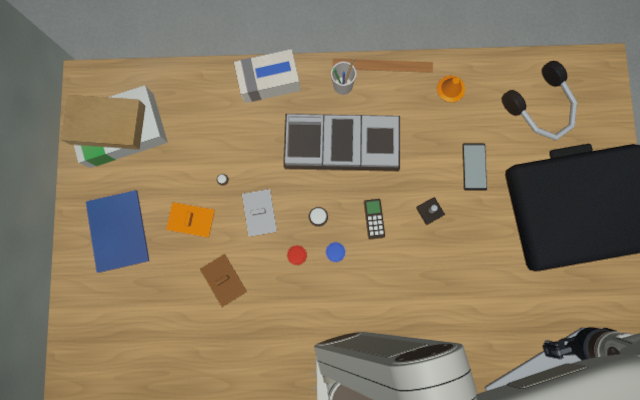

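View pics/scene0.png

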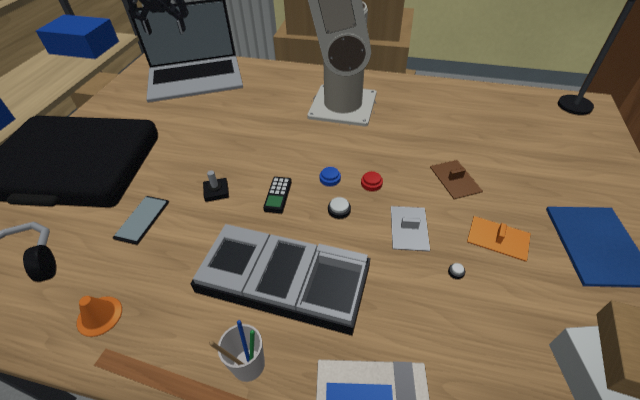

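The top view shows these positions (pixels):
- Inserts: well (304,141), phone bed (342,141), stick bed (380,141).
- Items to pack: grey cover (260,212), big switch (318,216), handset (374,218), joystick (431,210).
- Leave alone: small switch (222,179), touch phone (475,166).

Next I measure them.

```bash
cat > h.py <<'E'
from workcell import r
import numpy as np, cv2
from scipy.spatial.transform import Rotation as Ro
def ray(s,uv,z):
    uv=np.atleast_2d(np.asarray(uv,float)); K,R,t=s["intrinsics"],s["R"],s["t"]
    d=(np.linalg.inv(K)@np.c_[uv,np.ones(len(uv))].T).T@R
    c=-R.T@t; return c+d*((z-c[2])/d[:,2])[:,None]
def cloud(s):
    Z=s["z_map"]; v,u=np.mgrid[:Z.shape[0],:Z.shape[1]]
    p=np.stack([u,v,np.ones_like(u)],-1)@np.linalg.inv(s["intrinsics"]).T*Z[...,None]
    return (p-s["t"])@s["R"]
def rect(s,m,z):
    "largest blob of mask m, cast on plane z: centre, sides, angle of long side (deg)"
    cs=cv2.findContours(m.astype(np.uint8),0,1)[0]; c=max(cs,key=cv2.contourArea)[:,0]
    p=ray(s,c,z)[:,:2]*1000
    (c0,wh,a)=cv2.minAreaRect(p.astype(np.float32))
    if wh[0]<wh[1]: wh=wh[::-1]; a+=90
    return np.round(c0,1),np.round(wh,1),round((a+90)%180-90,1)
def go(pos,yaw,tilt=(0,0,0)):
    """shift (50 mm) and rotvec in tool axes to TCP pos, tool down with yaw; tilt = world rotvec deg on top"""
    o=r.observe(); R0=Ro.from_euler("xyz",o["tcp_rot"],degrees=True)
    R1=Ro.from_rotvec(tilt,degrees=True)*Ro.from_euler("xyz",[180,0,yaw],degrees=True)
    print("t",round(o["time_s"],2),"now",np.round(o["ee_pos"],4),np.round(o["tcp_rot"],1),"F",np.round(o["ft_force"],1),"w",round(o["width"],4))
    print(" shift",np.round(R0.inv().apply(np.array(pos)-o["ee_pos"])/.05,2)," turn",np.round((R0.inv()*R1).as_rotvec(degrees=True),1))
E
python3 - <<'E'
from h import *
s=r.snapshot("top"); im=s["color"]; P=cloud(s)
hsv=cv2.cvtColor(im,cv2.COLOR_BGR2HSV); S,V=hsv[...,1],hsv[...,2]
def roi(m,x0,y0,x1,y1):
    q=np.zeros(m.shape,bool); q[y0:y1,x0:x1]=m[y0:y1,x0:x1]; return q
print("S/V at cover",hsv[200,250],"wood",hsv[240,270],"insert",hsv[163,340],"pocket",hsv[140,342])
g=(S<60)&(V>90); d=V<90
print("cover",rect(s,roi(g,235,180,285,245),.005))
rib=roi(P[...,2]>.02,235,180,285,245); print("rib pts", rib.sum(), rect(s,rib,.032))
print("inserts z48", rect(s,roi((P[...,2]>.042)&(P[...,2]<.056),270,100,415,180),.048), "z med",np.median(P[160:165,330:350,2]))
print("case z36", rect(s,roi(S<70,270,100,415,180),.036))
for n,b in dict(well=(287,112,323,170),phone=(324,112,360,170),stick=(361,112,399,170)).items():
    print(n,rect(s,roi(d,b[0]+1,118,b[2],162),.040))
print("switch cap",rect(s,roi((S<60)&(V>150),300,195,337,235),.026), "whole",rect(s,roi((S<60)|d,300,195,337,235),.01))
print("handset",rect(s,roi((V<100)|(S<40),355,190,395,248),.02))
print("joy",rect(s,roi(d,410,190,452,232),.02),"stick top",rect(s,roi(P[...,2]>.045,410,190,452,232),.07))
print("touch",rect(s,roi(S<80,455,135,495,198),.01))
print("small",rect(s,roi(S<60,210,165,235,192),.02))
cv2.imwrite("pics/z.png",cv2.resize(im[95:265,195:500],None,fx=2.6,fy=2.6,interpolation=2))
E
```

```text
S/V at cover [ 98   6 171] wood [ 18 108 172] insert [102   8 166] pocket [15 22 71]
cover (array([464.5, 252.3]), array([127.6,  83.1]), 8.6)
rib pts 84 (array([462. , 252.9]), array([39.8, 14.3]), -81.1)
inserts z48 (array([665.2, 118.6]), array([147.6, 106. ]), -2.5) z med 0.046272584280734955
case z36 (array([658.8,   9.4]), array([327.8, 160.1]), 87.4)
well (array([663.3, 116.7]), array([92.5, 89.9]), -2.8)
phone (array([662.3,   8.5]), array([121.2,  59.3]), -3.1)
stick (array([657.6, -98.5]), array([71.2, 70.9]), 87.5)
switch cap (array([447.2,  83.5]), array([42.7, 42.4]), -1.3) whole (array([446.5,  82.7]), array([50.9, 50.6]), 43.5)
handset (array([435.8, -76. ]), array([110.9,  46.4]), 5.0)
joy (array([ 454.1, -234.9]), array([60.9, 57.4]), -62.5) stick top (array([ 452.8, -233.1]), array([21.6, 15.3]), -47.0)
touch (array([ 580.1, -371.9]), array([133. ,  63.7]), -1.8)
small (array([562.7, 357.6]), array([26.7, 26. ]), 0.4)
```

View pics/z.png

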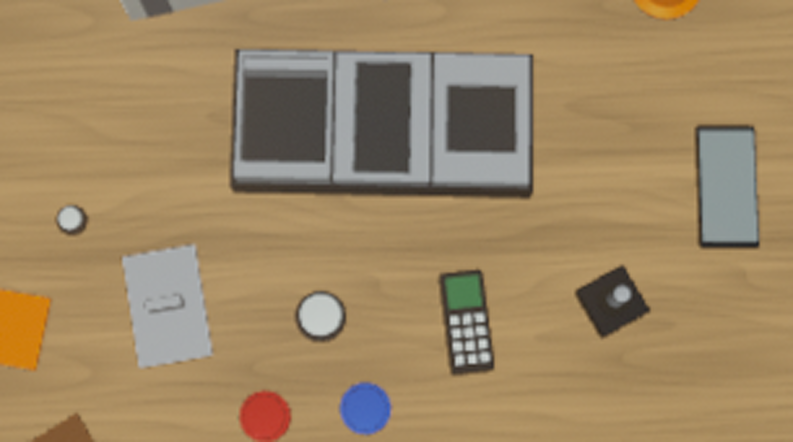

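The zoomed view confirms the identities. Sizes agree with the spec, and the inserts sit at about -2.6° yaw. First move: go above the big switch.

```bash
python3 -c "
from h import *
go([.43,.083,.22],87)"
```

```text
t 0.15 now [ 0.1172 -0.4856  0.2306] [-179.9    0.    13.6] F [-0.2  0.3 -0.3] w 0.0856
 shift [ 8.75 -9.59  0.23]  turn [ -0.1  -0.1 -73.4]
```

```bash
python3 -m creep '[0.6,-0.7,0,0,0,-5, 1.4,-1.6,0,0,0,-14, 2.2,-2.4,0,0,0,-23, 3,-3.2,0,0,0,-32, 3.8,-4.1,0,0,0,-41, 4.6,-5,0,0,0,-50, 5.4,-5.8,0,0,0,-59, 6.2,-6.8,0.2,0,0,-68]' 70 40; python3 -c "
from h import *
go([.43,.083,.22],87)"
```

```text
time_s: 1.15
ee_pos: [0.3392, -0.083, 0.2221]
tcp_rot: [179.9, -0.1, 81.8]
ft_force: [0.3, -0.7, -0.0]
width: 0.07
t 1.15 now [ 0.3392 -0.083   0.2221] [ 1.799e+02 -1.000e-01  8.180e+01] F [ 0.3 -0.7 -0. ] w 0.07
 shift [3.54 1.33 0.05]  turn [ 0.1 -0.1 -5.2]
```

```bash
python3 -m creep '[0.7,0.26,0,0,0,-1, 1.4,0.52,0,0,0,-2, 2.1,0.8,0,0,0,-3, 2.8,1.06,0,0,0,-4, 3.54,1.33,0,0,0,-5, 3.54,1.33,0,0,0,-5, 3.54,1.33,0,0,0,-5, 3.54,1.33,0,0,0,-5]'; python3 -c "
from h import *
s=r.snapshot('wrist'); cv2.imwrite('pics/w1.png',s['color']); print(s['intrinsics'][0,0],-s['R'].T@s['t'],s['R'])
hsv=cv2.cvtColor(s['color'],cv2.COLOR_BGR2HSV); P=cloud(s)
m=(hsv[...,1]<60)&(hsv[...,2]>150)&(abs(P[...,2]-.026)<.006)
print('cap',rect(s,m,.026)); go([.4472,.0835,.002],87.4)"
```

```text
time_s: 2.15
ee_pos: [0.4296, 0.082, 0.2223]
tcp_rot: [179.9, -0.0, 86.8]
ft_force: [0.3, 0.4, -1.1]
width: 0.07
286.85303354508613 [0.4333562  0.15002983 0.36571025] [[ 0.99840901 -0.05636666  0.00149898]
 [-0.05471548 -0.96205298  0.26732055]
 [-0.01362587 -0.26697726 -0.9636065 ]]
cap (array([446.1,  82.8]), array([44.7, 44. ]), -3.2)
t 2.2 now [0.4298 0.082  0.2225] [179.9  -0.   86.7] F [-0.5 -0.4 -0.4] w 0.0703
 shift [0.05 0.34 4.41]  turn [ 0.1 -0.  -0.7]
```

View pics/w1.png

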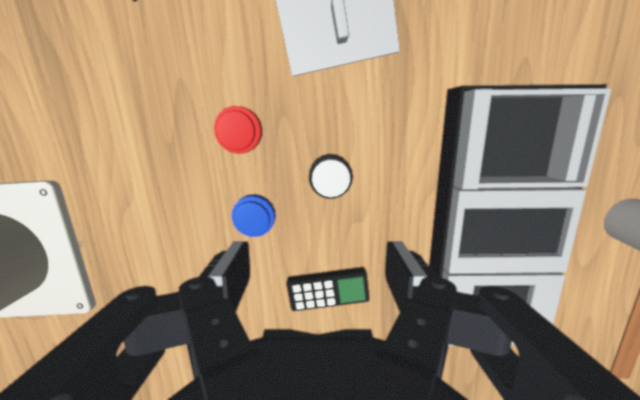

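The wrist view shows the switch at (330,177), the well at (535,138) and clear space for the fingers. The two cameras agree on the switch to 1 mm, so I descend and grip.

```bash
python3 -m creep '[0.02,0.15,0.7,0,0,0, 0.03,0.33,1.5,0,0,0, 0.03,0.33,2.3,0,0,0, 0.03,0.33,3,0,0,0, 0.03,0.33,3.6,0,0,0, 0.03,0.33,4.1,0,0,0, 0.03,0.33,4.38,0,0,0, 0.03,0.33,4.38,0,0,0]' && python3 -m creep '[0,0,0,0,0,0, 0,0,0,0,0,0, 0,0,0,0,0,0, 0,0,0,0,0,0, 0,0,0,0,0,0, 0,0,-0.3,0,0,0, 0,0,-1,0,0,0, 0,0,-2,0,0,0]' 40 50;  python3 -c "
from h import *
go([.666,.117,.12],87.4)
s=r.snapshot('wrist'); cv2.imwrite('pics/w2.png',s['color'])"
```

```text
time_s: 3.2
ee_pos: [0.4461, 0.0821, 0.003]
tcp_rot: [180.0, -0.0, 86.7]
ft_force: [0.1, 0.7, -0.1]
width: 0.07
time_s: 4.2
ee_pos: [0.445, 0.0819, 0.1035]
tcp_rot: [-179.9, 0.0, 86.7]
ft_force: [1.1, 0.5, -0.5]
width: 0.0536
t 4.2 now [0.445  0.0819 0.1035] [-179.9    0.    86.7] F [ 1.1  0.5 -0.5] w 0.0536
 shift [ 0.95  4.37 -0.34]  turn [-0.1  0.  -0.7]
```

```bash
python3 -m creep '[0,0.2,-0.3,0,0,0, 0.2,1,-0.7,0,0,0, 0.4,1.8,-0.7,0,0,0, 0.6,2.6,-0.7,0,0,0, 0.8,3.5,-0.7,0,0,-0.7, 0.95,4.2,-0.7,0,0,-0.7, 0.95,4.37,-0.7,0,0,-0.7, 0.95,4.37,-0.7,0,0,-0.7]';  python3 -c "
from h import *
s=r.snapshot('wrist'); cv2.imwrite('pics/w2.png',s['color'])
P=cloud(s); print(r.observe()['effort'])
z=P[...,2]; np.save('z.npy',P)
m=(z>.045)&(z<.051)&(abs(P[...,1]-.117)<.075)&(P[...,0]>.5); print('rim',rect(s,m,.048))
go([.666,.117,.014],87.4)"
```

```text
time_s: 5.25
ee_pos: [0.6699, 0.1174, 0.1474]
tcp_rot: [179.5, -0.1, 87.4]
ft_force: [-1.4, 0.1, -1.4]
width: 0.0535
[-5.49895875e-02 -5.51654541e+01  2.59960717e+01 -1.75176873e-01
 -6.25717847e-03 -1.60115764e-03]
rim (array([693.4, 152.2]), array([164. ,  76.8]), -37.6)
t 5.3 now [0.6693 0.1173 0.1477] [ 1.795e+02 -1.000e-01  8.740e+01] F [-1.5 -0.  -0.5] w 0.0538
 shift [-0.02 -0.09  2.67]  turn [ 0.5 -0.1 -0. ]
```

View pics/w2.png

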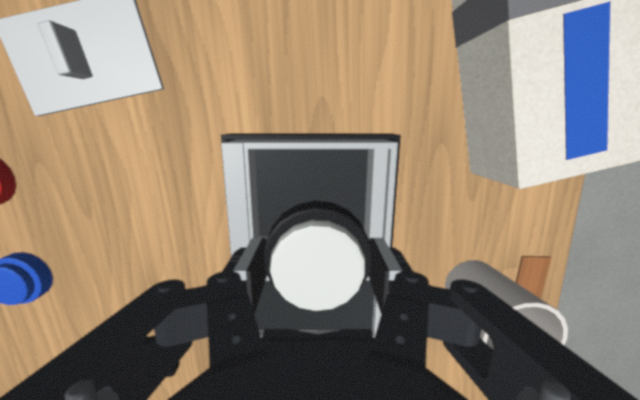

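The switch is held over the well. The well's +y rim corners are at about (223,141) and (399,141). I check the well centre from them.

```bash
python3 -c "
from h import *
s=r.snapshot('wrist'); g=s['color'].astype(int).sum(2)
print('row145',[(u,g[150,u]) for u in range(214,262,2)]);print([(u,g[150,u]) for u in range(362,412,2)])
print('col300',[(v,g[v,300]) for v in range(128,158,2)])
print(ray(s,[(223,142),(399,142),(249,150),(368,150)],.048)[:,:2])
P=cloud(s); 
for u in (229,235,240,247,255,300,372,380,390,395): print(u,P[155,u].round(4))
"
```

```text
row145 [(214, np.int64(489)), (216, np.int64(502)), (218, np.int64(495)), (220, np.int64(483)), (222, np.int64(521)), (224, np.int64(630)), (226, np.int64(645)), (228, np.int64(646)), (230, np.int64(647)), (232, np.int64(648)), (234, np.int64(642)), (236, np.int64(643)), (238, np.int64(639)), (240, np.int64(636)), (242, np.int64(623)), (244, np.int64(535)), (246, np.int64(620)), (248, np.int64(490)), (250, np.int64(298)), (252, np.int64(278)), (254, np.int64(280)), (256, np.int64(259)), (258, np.int64(253)), (260, np.int64(250))]
[(362, np.int64(227)), (364, np.int64(221)), (366, np.int64(229)), (368, np.int64(289)), (370, np.int64(349)), (372, np.int64(361)), (374, np.int64(465)), (376, np.int64(584)), (378, np.int64(596)), (380, np.int64(595)), (382, np.int64(594)), (384, np.int64(592)), (386, np.int64(588)), (388, np.int64(505)), (390, np.int64(411)), (392, np.int64(563)), (394, np.int64(595)), (396, np.int64(550)), (398, np.int64(306)), (400, np.int64(333)), (402, np.int64(447)), (404, np.int64(452)), (406, np.int64(446)), (408, np.int64(466)), (410, np.int64(460))]
col300 [(128, np.int64(463)), (130, np.int64(463)), (132, np.int64(410)), (134, np.int64(167)), (136, np.int64(156)), (138, np.int64(178)), (140, np.int64(266)), (142, np.int64(466)), (144, np.int64(607)), (146, np.int64(614)), (148, np.int64(502)), (150, np.int64(240)), (152, np.int64(197)), (154, np.int64(195)), (156, np.int64(194))]
[[0.59442369 0.17230261]
 [0.74074242 0.16559023]
 [0.61523216 0.16476627]
 [0.71487228 0.1601721 ]]
229 [0.5999 0.162  0.0541]
235 [0.605  0.1618 0.0548]
240 [0.6092 0.1617 0.0554]
247 [0.6111 0.1599 0.0396]
255 [0.612  0.1566 0.0111]
300 [0.6555 0.1546 0.0113]
372 [0.722  0.1535 0.0288]
380 [0.7269 0.1545 0.0395]
390 [0.734  0.1549 0.0459]
395 [0.7372 0.1551 0.0497]
```

```bash
python3 -c "
from h import *
s=r.snapshot('wrist')
a=np.radians(-2.6); ex=np.array([np.cos(a),np.sin(a)]); ey=np.array([-ex[1],ex[0]])
for u,v,z,l in [(243.5,150,.054,-55),(390.5,150,.048,67),(397,150,.048,72),(374.5,150,.038,55),(249,150,.038,-55),(222.5,150,.054,-72)]:
    p=ray(s,(u,v),z)[0,:2]*1000; print('x',l, (p@ex-l).round(1))
for u in(270,300,340):
  for v,z,l in [(141,.048,52),(148.5,.048,47)]:
    p=ray(s,(u,v),z)[0,:2]*1000; print('y',(p@ey-l).round(1))
for c in ([.666,.117],[.6652,.1186],[.6623,.0085],[.6576,-.0985]): c=np.array(c)*1000; print(c@ex,c@ey)
"
```

```text
x -55 658.7
x 67 658.7
x 72 659.2
x 55 659.3
x -55 659.6
x -72 658.6
y 147.9
y 146.7
y 147.9
y 146.7
y 147.9
y 146.7
660.0069298694933 147.09130675959665
659.135172632654 148.65336928075837
661.2326229732917 38.53515688122585
661.3913010251055 -68.56790013058811
```

The estimates agree: the well centre is at (0.665, 0.117). I lower the switch and release it.

```bash
python3 -m creep '[0,-0.09,0.5,0.5,0,0, 0,-0.1,1,0.5,0,0, 0,-0.11,1.5,0.5,0,0, 0,-0.11,2,0.5,0,0, 0,-0.11,2.4,0.5,0,0, 0,-0.11,2.6,0.5,0,0, 0,-0.11,2.69,0.5,0,0, 0,-0.11,2.69,0.5,0,0]' &&  python3 -c "
from h import *
go([.665,.117,.0125],87.4)"
```

```text
time_s: 6.4
ee_pos: [0.6652, 0.118, 0.0145]
tcp_rot: [179.9, -0.1, 87.4]
ft_force: [-0.3, -0.7, -1.4]
width: 0.0537
t 6.4 now [0.6652 0.118  0.0145] [ 1.799e+02 -1.000e-01  8.740e+01] F [-0.3 -0.7 -1.4] w 0.0537
 shift [-0.02 -0.    0.04]  turn [ 0.1 -0.1  0. ]
```

```bash
python3 -m creep '[0,0,0.05,0,0,0, 0,0,0.06,0,0,0, 0,0,0.06,0,0,0, 0,0,0.06,0,0,0, 0,0,0.06,0,0,0, 0,0,0.06,0,0,0, 0,0,0.06,0,0,0, 0,0,0.06,0,0,0]' && python3 -m creep '[0,0,0,0,0,0, 0,0,0,0,0,0, 0,0,0,0,0,0, 0,0,0,0,0,0, 0,0,-0.6,0,0,0, 0,0,-1.6,0,0,0, 0,0,-2.6,0,0,0, 0,0,-3,0,0,0]' 64 &&  python3 -c "
from h import *
s=r.snapshot('wrist'); cv2.imwrite('pics/w3.png',s['color'])
hsv=cv2.cvtColor(s['color'],cv2.COLOR_BGR2HSV); P=cloud(s)
m=(hsv[...,1]<60)&(hsv[...,2]>150)&(abs(P[...,2]-.035)<.007)&(abs(P[...,0]-.665)<.05)&(abs(P[...,1]-.117)<.045)
print('cap',rect(s,m,.035)); print(r.observe()['width']);go([.4635,.2525,.16],98.6)"
```

```text
time_s: 7.4
ee_pos: [0.6661, 0.1182, 0.0136]
tcp_rot: [179.8, -0.2, 87.4]
ft_force: [-3.0, -0.2, 5.0]
width: 0.0534
time_s: 8.4
ee_pos: [0.6672, 0.118, 0.1679]
tcp_rot: [179.4, -0.3, 87.4]
ft_force: [0.6, 0.6, -0.3]
width: 0.0641
cap (array([666., 119.]), array([44.7, 43.8]), -2.7)
0.06403697923877692
t 8.45 now [0.6679 0.1181 0.1697] [179.3  -0.3  87.4] F [0.5 0.1 2.8] w 0.064
 shift [ 2.5  -4.21  0.15]  turn [  0.8  -0.2 -11.2]
```

View pics/w3.png

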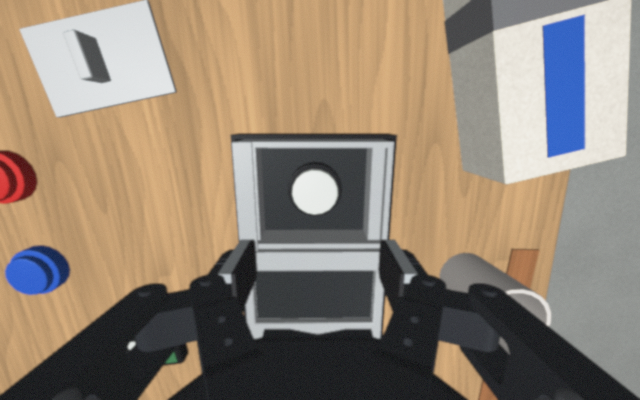

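The switch stands in the well at (315,191), at (666,119) mm, upright and released. Next, the cover.

```bash
python3 -m creep '[0.3,-0.4,-0.1,0,0,0, 0.7,-1.1,-0.1,0.3,0,-2, 1.1,-1.8,-0.1,0.5,0,-4, 1.5,-2.5,-0.1,0.8,0,-6, 1.9,-3.2,-0.1,0.8,0,-8, 2.3,-3.9,-0.1,0.8,0,-10, 2.5,-4.2,-0.1,0.8,0,-11.2, 2.5,-4.2,-0.1,0.8,0,-11.2]' 45 60 &&  python3 -c "
from h import *
s=r.snapshot('wrist'); cv2.imwrite('pics/w4.png',s['color'])
hsv=cv2.cvtColor(s['color'],cv2.COLOR_BGR2HSV); P=cloud(s)
b=(hsv[...,1]<60)&(hsv[...,2]>80)&(abs(P[...,0]-.4635)<.09)&(abs(P[...,1]-.2525)<.07)
print('plate',rect(s,b&(P[...,2]<.05),.005)); 
m=b&(abs(P[...,2]-.032)<.004);print('rib',m.sum(),rect(s,m,.032)); go([.4635,.2525,.008],98.6)"
```

```text
time_s: 9.45
ee_pos: [0.4632, 0.2529, 0.1724]
tcp_rot: [-180.0, -0.2, 98.7]
ft_force: [-0.1, -0.1, -0.3]
width: 0.0451
plate (array([463.3, 252.4]), array([127. ,  82.6]), 8.7)
rib 451 (array([463.5, 253.1]), array([38.6, 11.4]), -81.3)
t 9.5 now [0.4641 0.2525 0.1725] [180.   -0.2  98.6] F [-0.  -0.9 -0.3] w 0.0451
 shift [-0.01 -0.01  3.29]  turn [ 0.  -0.2  0. ]
```

View pics/w4.png

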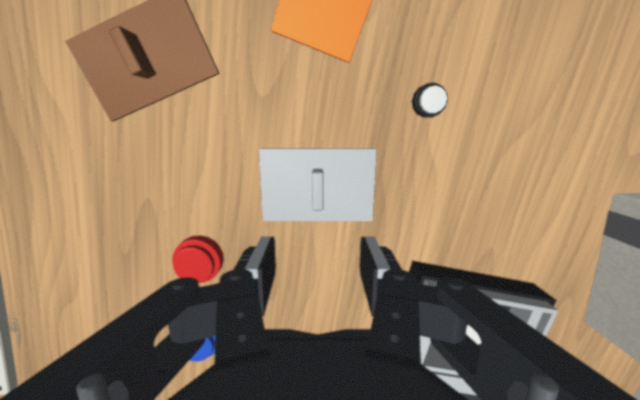

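The grey cover is at (318,185) with the rib centred; both views agree to 1 mm. Descend, grip and lift.

```bash
python3 -m creep '[0,0,0.5,0,0,0, 0,0,1.1,0,0,0, 0,0,1.7,0,0,0, 0,0,2.3,0,0,0, 0,0,2.8,0,0,0, 0,0,3.1,0,0,0, 0,0,3.27,0,0,0, 0,0,3.27,0,0,0]' && python3 -m creep '[0,0,0,0,0,0, 0,0,0,0,0,0, 0,0,0,0,0,0, 0,0,0,0,0,0, 0,0,0,0,0,0, 0,0,0,0,0,0, 0,0,-0.5,0,0,0, 0,0,-1.2,0,0,0]' 5 80 &&  python3 -c "
from h import *
go([.665,.1172,.17],87.4,[0,-12,0])"
```

```text
time_s: 10.5
ee_pos: [0.4644, 0.2528, 0.0088]
tcp_rot: [180.0, -0.2, 98.6]
ft_force: [0.7, 0.4, -0.1]
width: 0.0448
time_s: 11.5
ee_pos: [0.463, 0.252, 0.0681]
tcp_rot: [-179.8, -0.1, 98.6]
ft_force: [0.6, -0.0, -0.5]
width: 0.0105
t 11.5 now [0.463  0.252  0.0681] [-1.798e+02 -1.000e-01  9.860e+01] F [ 0.6 -0.  -0.5] w 0.0105
 shift [-3.27  3.58 -2.06]  turn [-12.2  -0.7  11.1]
```

The cover is held (opening 10.5 mm). I plan the tilted insertion by where the near edge has to be in the well frame.

```bash
cat >> h.py <<'E'
WA=np.radians(-2.6); EX=np.array([np.cos(WA),np.sin(WA),0]); EY=np.array([-EX[1],EX[0],0]); W0=np.array([.665,.1172,.004])
def cov(xn,zn,th,hold=(0,0,8.8)):
    "near bottom edge of the cover at (xn,zn) mm in the well frame, tilt th deg (far end up)"
    R=Ro.from_rotvec(-EY*th,degrees=True)
    loc=EX*(63+hold[0])+EY*hold[1]+np.array([0,0,hold[2]])
    go(W0+(EX*xn+[0,0,zn]+R.apply(loc))/1000,87.4,-EY*th)
def covnow(hold=(0,0,8.8)):
    o=r.observe(); Rt=Ro.from_euler("xyz",o["tcp_rot"],degrees=True); z=-Rt.as_matrix()[:,2]; x=Rt.as_matrix()[:,1]
    p=(o["ee_pos"]-W0)*1000; E=np.array([EX,EY,[0,0,1]]); n=E@(p-x*(63+hold[0])-z*hold[2])
    print("near edge (well)",n.round(1),"far",(E@(p+x*(63-hold[0])-z*hold[2])).round(1),"x dir",(E@x).round(3),"F",o["ft_force"].round(1))
E
python3 -c "
from h import *
covnow(); cov(-51,85,12)"
```

```text
near edge (well) [-269.7  113.3   55.6] far [-146.1  137.7   55.1] x dir [ 0.981  0.194 -0.003] F [ 0.6 -0.  -0.5]
t 11.5 now [0.463  0.252  0.0681] [-1.798e+02 -1.000e-01  9.860e+01] F [ 0.6 -0.  -0.5] w 0.0105
 shift [-3.3   3.76 -0.87]  turn [-12.2  -1.3  11.1]
```

```bash
python3 -m creep '[0,0,-0.9,0,0,0, -0.5,0.6,-1.4,-3,0,2, -1.1,1.3,-1.4,-6,-0.5,4, -1.7,2,-1.4,-9,-1,6, -2.3,2.7,-1.4,-12.2,-1.3,8, -2.9,3.4,-1.2,-12.2,-1.3,10, -3.3,3.76,-0.87,-12.2,-1.3,11.1, -3.3,3.76,-0.87,-12.2,-1.3,11.1]' &&  python3 -c "
from h import *
covnow(); cov(-51,37,12)
for n in ('wrist','top'):
  s=r.snapshot(n); cv2.imwrite(f'pics/{n}5.png',s['color'])
s=r.snapshot('wrist');P=cloud(s);hsv=cv2.cvtColor(s['color'],cv2.COLOR_BGR2HSV)
"
```

```text
time_s: 12.5
ee_pos: [0.6731, 0.115, 0.1078]
tcp_rot: [168.2, 0.1, 87.3]
ft_force: [-0.0, 0.4, -0.9]
width: 0.0103
near edge (well) [-51.7  -1.8  82.3] far [ 71.7  -2.  108. ] x dir [ 0.979 -0.001  0.204] F [-0.   0.4 -0.9]
t 12.5 now [0.6731 0.115  0.1078] [1.682e+02 1.000e-01 8.730e+01] F [-0.   0.4 -0.9] w 0.0103
 shift [ 0.04 -0.17  0.89]  turn [-0.2  0.1 -0.1]
```

View pics/wrist5.png

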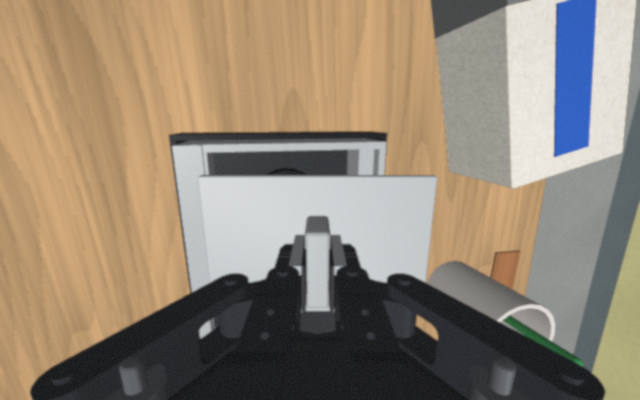

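The cover is tilted over the well; the top plate edge runs (198,177) to (436,176). I check the plate's offset in the jaws from those corners.

```bash
python3 -c "
from h import *
s=r.snapshot('wrist');o=r.observe()
Rt=Ro.from_euler('xyz',o['tcp_rot'],degrees=True).as_matrix()
g=s['color'].astype(int).sum(2)
for v in (182,195): d=np.diff(g[v]); print([(u,d[u]) for u in range(188,206) if abs(d[u])>20],[(u,d[u]) for u in range(425,445) if abs(d[u])>20])
K,R,t=s['intrinsics'],s['R'],s['t']; c=Rt.T@(-R.T@t-o['ee_pos'])
for h in (3.8,2.5):
 for uv in [(198.5,177),(436,176.5),(317,177)]:
  d=Rt.T@R.T@np.linalg.inv(K)@np.array([*uv,1]); print(h,uv,((c+d*((h/1000-c[2])/d[2]))*1000).round(1))
"
```

```text
[(198, np.int64(28))] [(434, np.int64(-22)), (435, np.int64(-43)), (436, np.int64(-41)), (442, np.int64(-21))]
[(200, np.int64(30))] [(433, np.int64(-28)), (434, np.int64(-57)), (435, np.int64(-24))]
3.8 (198.5, 177) [ 39.8 -61.6   3.8]
3.8 (436, 176.5) [40.1 61.5  3.8]
3.8 (317, 177) [39.8 -0.1  3.8]
2.5 (198.5, 177) [ 40.1 -61.1   2.5]
2.5 (436, 176.5) [40.3 61.   2.5]
2.5 (317, 177) [40.1 -0.1  2.5]
```

```bash
python3 -m creep '[0.04,0,0.15,0,0,0, 0.04,-0.05,0.3,0,0,0, 0.04,-0.08,0.45,0,0,0, 0.04,-0.12,0.6,0,0,0, 0.04,-0.15,0.75,0,0,0, 0.04,-0.17,0.85,0,0,0, 0.04,-0.17,0.88,0,0,0, 0.04,-0.17,0.88,0,0,0]' &&  python3 -c "
from h import *
covnow(); cov(-63,36.5,12); cov(-57,36.5,12)"
```

```text
time_s: 13.7
ee_pos: [0.6742, 0.1196, 0.0662]
tcp_rot: [168.0, 0.0, 87.5]
ft_force: [-0.7, 0.2, -0.3]
width: 0.0102
near edge (well) [-50.7   2.7  40.5] far [72.6  2.9 66.7] x dir [0.978 0.002 0.208] F [-0.7  0.2 -0.3]
t 13.7 now [0.6742 0.1196 0.0662] [168.    0.   87.5] F [-0.7  0.2 -0.3] w 0.0102
 shift [-0.06 -0.26  0.03]  turn [ 0.  -0.   0.1]
t 13.7 now [0.6742 0.1196 0.0662] [168.    0.   87.5] F [-0.7  0.2 -0.3] w 0.0102
 shift [-0.06 -0.14  0.05]  turn [ 0.  -0.   0.1]
```

```bash
python3 -m creep '[-0.03,-0.02,0.04,0,0,0, -0.06,-0.03,0.08,0,0,0, -0.06,-0.03,0.09,0,0,0, -0.06,-0.03,0.1,0,0,0, -0.06,-0.03,0.1,0,0,0, -0.06,-0.03,0.1,0,0,0, -0.06,-0.03,0.1,0,0,0, -0.06,-0.03,0.1,0,0,0]' &&  python3 -c "
from h import *
covnow(); cov(-63,36.5,12)"
```

```text
time_s: 14.7
ee_pos: [0.6737, 0.1166, 0.061]
tcp_rot: [168.0, 0.0, 87.5]
ft_force: [0.1, -0.2, -1.5]
width: 0.0101
near edge (well) [-51.1  -0.3  35.3] far [72.1 -0.1 61.6] x dir [0.978 0.002 0.208] F [ 0.1 -0.2 -1.5]
t 14.7 now [0.6737 0.1166 0.061 ] [168.    0.   87.5] F [ 0.1 -0.2 -1.5] w 0.0101
 shift [ 0.   -0.23 -0.07]  turn [ 0.  -0.   0.1]
```

```bash
python3 -m creep '[0,0,-0.04,0,0,0, 0,-0.05,-0.06,0,0,0, 0,-0.09,-0.07,0,0,0, 0,-0.13,-0.08,0,0,0, 0,-0.17,-0.08,0,0,0, 0,-0.21,-0.08,0,0,0, 0,-0.23,-0.08,0,0,0, 0,-0.23,-0.08,0,0,0]' &&  python3 -c "
from h import *
covnow(); cov(-63,34.5,0)
s=r.snapshot('wrist'); cv2.imwrite('pics/w6.png',s['color'])"
```

```text
time_s: 15.7
ee_pos: [0.6615, 0.1171, 0.0625]
tcp_rot: [168.0, 0.0, 87.5]
ft_force: [-0.1, -0.6, -0.7]
width: 0.0103
near edge (well) [-63.2  -0.3  36.8] far [60.  -0.1 63. ] x dir [0.978 0.002 0.208] F [-0.1 -0.6 -0.7]
t 15.7 now [0.6615 0.1171 0.0625] [168.    0.   87.5] F [-0.1 -0.6 -0.7] w 0.0103
 shift [0.   0.   0.31]  turn [12.   0.   0.1]
```

View pics/w6.png

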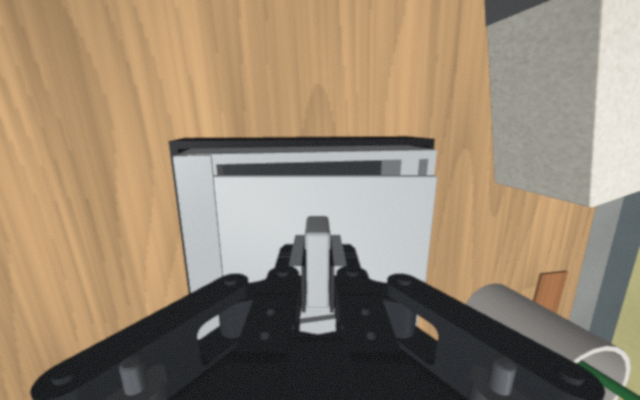

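The near edge sits under the lip (plate visible only from u≈215 on). I lower the far end.

```bash
python3 -m creep '[0,0,0.05,2,0,0, 0,0.01,0.1,4,0,0, 0,0.01,0.15,6,0,0, 0,0.01,0.2,8,0,0, 0,0,0.24,10,0,0, 0,0,0.28,11.5,0,0, 0,0,0.29,12,0,0, 0,0,0.29,12,0,0]' &&  python3 -c "
from h import *
covnow(); cov(-63,34,0)"
```

```text
time_s: 16.75
ee_pos: [0.6649, 0.117, 0.0483]
tcp_rot: [179.9, 0.0, 87.5]
ft_force: [-1.2, 0.2, -1.5]
width: 0.0106
near edge (well) [-63.1  -0.3  35.4] far [62.9 -0.1 35.6] x dir [1.    0.002 0.001] F [-1.2  0.2 -1.5]
t 16.75 now [0.6649 0.117  0.0483] [179.9   0.   87.5] F [-1.2  0.2 -1.5] w 0.0106
 shift [0.   0.   0.03]  turn [0.1 0.  0.1]
```

```bash
python3 -m creep '[0,0,0.02,0,0,0, 0,0,0.03,0,0,0, 0,0,0.03,0,0,0, 0,0,0.04,0,0,0, 0,0,0.04,0,0,0, 0,0,0.04,0,0,0, 0,0,0.04,0,0,0, 0,0,0.04,0,0,0]' &&  python3 -c "
from h import *
covnow()"
```

```text
time_s: 17.75
ee_pos: [0.6649, 0.1169, 0.048]
tcp_rot: [179.9, 0.0, 87.5]
ft_force: [-2.9, -0.6, 7.4]
width: 0.0106
near edge (well) [-63.1  -0.4  35.1] far [62.9 -0.2 35.4] x dir [1.    0.002 0.002] F [-2.9 -0.6  7.4]
```

Contact at 7 N upward: the plate rests on the ledges. Release and rise.

```bash
python3 -m creep '[0,0,0,0,0,0, 0,0,0,0,0,0, 0,0,0,0,0,0, 0,0,0,0,0,0, 0,0,-0.4,0,0,0, 0,0,-1.2,0,0,0, 0,0,-2.2,0,0,0, 0,0,-3,0,0,0]' 45 &&  python3 -c "
from h import *
s=r.snapshot('wrist'); cv2.imwrite('pics/w7.png',s['color'])
P=cloud(s); E=np.array([EX,EY,[0,0,1]]); L=(P-W0)@E.T*1000
for x in (-50,-30,30,50,58):
  print(x,[round(float(np.median(L[...,2][(abs(L[...,0]-x)<3)&(abs(L[...,1]-y)<3)])),1) for y in (-25,0,25,35)])
m=(abs(L[...,2]-66)<4)&(abs(L[...,0])<30)&(abs(L[...,1])<40); print('rib',rect(s,m,.070))
go([.4358,-.076,.17],5)"
```

```text
time_s: 18.75
ee_pos: [0.6649, 0.117, 0.2001]
tcp_rot: [179.8, -0.0, 87.5]
ft_force: [0.5, 0.0, 0.1]
width: 0.0446
-50 [39.7, 274.1, 39.8, 39.4]
-30 [39.7, 39.6, 39.7, 39.7]
30 [39.6, 39.8, 39.8, 39.7]
50 [39.8, 274.2, 40.0, 39.8]
58 [39.8, 39.7, 39.3, 39.7]
rib (array([665.2, 117.1]), array([39.5, 11.9]), 87.2)
t 18.8 now [0.6673 0.1175 0.2067] [ 1.792e+02 -1.000e-01  8.750e+01] F [ 0.7 -0.2  4.3] w 0.045
 shift [-4.07 -4.46  0.67]  turn [ 0.5 -0.7 82.5]
```

View pics/w7.png

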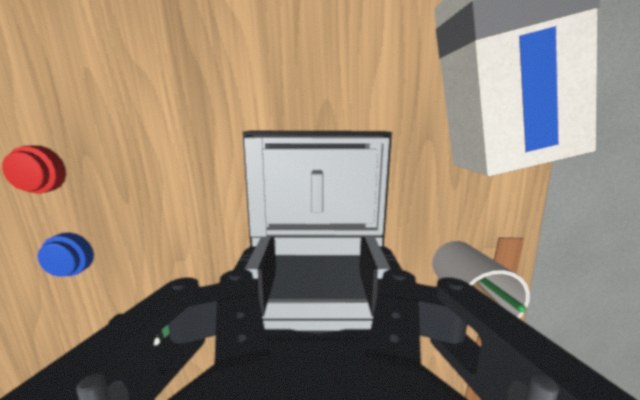

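The cover lies flat: all plate points are at 39.7 ± 0.4 mm against 39 expected, with the rib at the well centre. Next, the handset.

```bash
python3 -m creep '[-0.5,-0.5,0,0,0,10, -1,-1.1,0,0,0,20, -1.5,-1.7,0.1,0,0,30, -2,-2.3,0.2,0,0,40, -2.6,-2.9,0.3,0.2,-0.3,50, -3.2,-3.5,0.4,0.5,-0.7,61, -3.7,-4.1,0.5,0.5,-0.7,72, -4.07,-4.46,0.67,0.5,-0.7,82.5]' 68 40 &&  python3 -c "
from h import *
s=r.snapshot('wrist'); cv2.imwrite('pics/w8.png',s['color'])
P=cloud(s);hsv=cv2.cvtColor(s['color'],cv2.COLOR_BGR2HSV)
near=(abs(P[...,0]-.436)<.09)&(abs(P[...,1]+.076)<.06)
m=near&((hsv[...,2]<100)|(hsv[...,1]<40)|((hsv[...,0]>45)&(hsv[...,0]<85)));print('handset',rect(s,m,.015)); go([.4358,-.076,.002],5)"
```

```text
time_s: 19.8
ee_pos: [0.4347, -0.0769, 0.1697]
tcp_rot: [179.9, 0.0, 4.9]
ft_force: [0.8, -0.2, 0.4]
width: 0.0682
handset (array([259.5, -95.9]), array([769.6, 228.1]), -85.2)
t 19.85 now [ 0.4318 -0.0781  0.1684] [179.9   0.3   4.5] F [-3.5 -1.8 -1.2] w 0.0681
 shift [ 0.1  -0.04  3.33]  turn [ 0.1  0.3 -0.5]
```

View pics/w8.png

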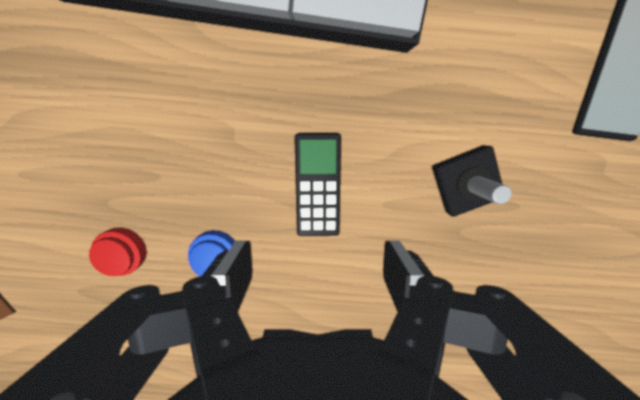

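The handset at (318,185) is straight between the jaws and the blue switch is clear of them; the mask had caught the gripper, so I redo it with a row limit. The joystick base is at (467,180).

```bash
python3 -c "
from h import *
s=r.snapshot('wrist')
hsv=cv2.cvtColor(s['color'],cv2.COLOR_BGR2HSV); P=cloud(s)
k=(hsv[...,2]<100)|(hsv[...,1]<40)|((hsv[...,0]>45)&(hsv[...,0]<85))
m=np.zeros_like(k); m[110:239,275:360]=k[110:239,275:360]
print('handset',rect(s,m,.018))
j=np.zeros_like(k); j[130:225,420:520]=hsv[130:225,420:520,2]<70
print('joy base',rect(s,j,.019)); j&=False; j[130:225,440:520]=abs(P[130:225,440:520,2]-.07)<.004; print('stick',j.sum(),rect(s,j,.07))
go([.4358,-.076,.002],5)"
```

```text
handset (array([436.2, -77. ]), array([109.8,  46.2]), 4.8)
joy base (array([ 455.2, -233.4]), array([61.5, 60.9]), -62.4)
stick 340 (array([ 455. , -235.1]), array([17.9, 17.6]), -75.0)
t 19.9 now [ 0.4334 -0.0771  0.1689] [180.    0.2   5.1] F [ 0.9  0.  -0.2] w 0.0681
 shift [ 0.06 -0.02  3.34]  turn [0.  0.2 0.1]
```

Both views agree to 1 mm. The fingers do not fit in the pocket beside the phone, so I grip its upper half (TCP about 8 mm up).

```bash
python3 -m creep '[0.02,0,0.5,0,0,0, 0.05,0,1.1,0,0,0, 0.05,0,1.7,0,0,0, 0.05,0,2.3,0,0,0, 0.05,0,2.8,0,0,0, 0.05,0,3.1,0,0,0, 0.05,0,3.24,0,0,0, 0.05,0,3.24,0,0,0]' && python3 -m creep '[0,0,0,0,0,0, 0,0,0,0,0,0, 0,0,0,0,0,0, 0,0,0,0,0,0, 0,0,0,0,0,0, 0,0,-0.4,0,0,0, 0,0,-1.3,0,0,0, 0,0,-2.2,0,0,0]' 30 60;  python3 -c "
from h import *
go([.664,.0115,.15],-2.6)"
```

```text
time_s: 20.9
ee_pos: [0.4358, -0.0767, 0.0068]
tcp_rot: [180.0, 0.2, 5.2]
ft_force: [0.3, 0.2, -0.7]
width: 0.068
time_s: 21.9
ee_pos: [0.4356, -0.0766, 0.1178]
tcp_rot: [180.0, 0.2, 5.2]
ft_force: [1.5, 0.6, -1.0]
width: 0.0464
t 21.9 now [ 0.4356 -0.0766  0.1178] [180.    0.2   5.2] F [ 1.5  0.6 -1. ] w 0.0464
 shift [ 4.71 -1.34 -0.67]  turn [0.  0.2 7.8]
```

```bash
python3 -m creep '[0.3,0,-0.3,0,0,0, 0.9,-0.3,-0.6,0,0,1, 1.5,-0.6,-0.9,0,0,3, 2,-0.9,-1,0,0,5, 2.2,-1.2,-1,0,0,7.8, 2.2,-1.34,-1,0,0,7.8, 2.2,-1.34,-1,0,0,7.8, 2.2,-1.34,-1,0,0,7.8]';  python3 -c "
from h import *
s=r.snapshot('wrist'); cv2.imwrite('pics/w9.png',s['color'])
go([.664,.0115,.15],-2.6)"
```

```text
time_s: 22.9
ee_pos: [0.5383, -0.0126, 0.1672]
tcp_rot: [-179.5, 0.3, -1.6]
ft_force: [-0.0, -0.1, -1.2]
width: 0.046
t 22.95 now [ 0.5385 -0.0127  0.1673] [-179.5    0.3   -1.6] F [-0.7 -0.7 -1. ] w 0.0464
 shift [ 2.5  -0.55  0.34]  turn [-0.5  0.3  1. ]
```

View pics/w9.png

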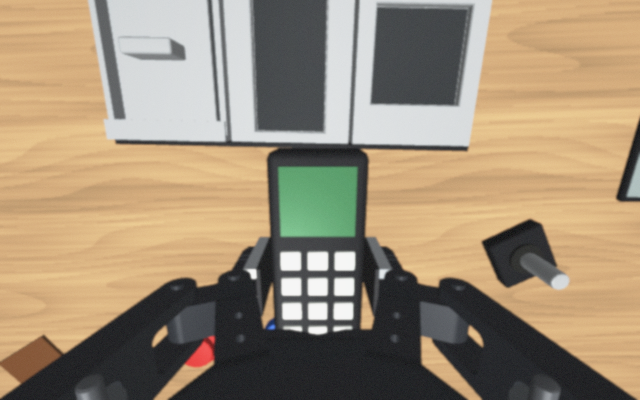

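The phone pocket (left 250, right 325, near edge v=131) and the stick pocket (372–470, 5–105) are clearly visible. I locate the pocket edges.

```bash
python3 -c "
from h import *
s=r.snapshot('wrist'); g=cv2.cvtColor(s['color'],6).astype(int)
def ed(line,a,b): d=np.diff(line); return [(u,int(d[u])) for u in range(a,b) if abs(d[u])>14]
print('row80',ed(g[80],210,260)); print(ed(g[80],310,380)); print(ed(g[80],455,490))
print('col290',ed(g[:,290],0,20),ed(g[:,290],120,155)); print('col420',ed(g[:,420],0,20),ed(g[:,420],95,155))
print('row50',ed(g[50],355,385),ed(g[50],455,480))
"
```

```text
row80 [(211, -15), (212, -37), (213, -47), (214, -29), (216, 56), (217, 44), (218, 17), (222, -25), (223, -46), (224, -32), (226, 33), (227, 41), (228, 29), (251, -28), (252, -32), (253, -20), (255, -23), (256, -22)]
[(323, 23), (324, 45), (325, 36), (326, 25), (349, -21), (350, -50), (351, -39), (353, 23), (354, 47), (355, 42), (370, -34), (371, -50), (372, -40)]
[(456, 16), (460, 25), (461, 35), (462, 28), (463, 22)]
col290 [] [(129, 27), (130, 40), (131, 29), (132, 23), (141, -49), (142, -61), (143, -34)]
col420 [(2, -22), (3, -27), (4, -21), (7, -23), (8, -32)] [(103, 40), (104, 50), (105, 37), (143, -17), (144, -55), (145, -62), (146, -32), (148, 23), (149, 48), (150, 49), (151, 19)]
row50 [(355, 37), (356, 45), (357, 29), (372, -34), (373, -51), (374, -37), (375, -16)] [(460, 19), (461, 15), (464, 18), (465, 33), (466, 35), (467, 24)]
```

```bash
python3 -c "
from h import *
s=r.snapshot('wrist')
f=lambda u,v: ray(s,(u+.5,v),.048)[0]*1000
L=lambda p:(round(float(p@EX),1),round(float(p@EY),1))
print('phone y',L(f(252,80))[1]-31,L(f(324.5,80))[1]+31,'block edges',L(f(227,80))[1]-52,L(f(350,80))[1]+52,'x',L(f(290,130.5))[0]+63,'block',L(f(290,142))[0]+72)
print('stick y',L(f(371,80))[1]-38,L(f(461.5,80))[1]+38,L(f(373,50))[1]-38,L(f(466,50))[1]+38,'block',L(f(354.5,80))[1]-52,'x',L(f(420,104.5))[0]+38,L(f(420,3.5))[0]-38,L(f(420,145))[0]+72)
a=(f(290,130.5)-f(420,104.5)); print('near edge dir',np.degrees(np.arctan2(*(f(395,104.5)-f(455,104.5))[[0,1]])))
go([.664,.0115,.15],-2.6)"
```

```text
phone y 39.2 39.5 block edges 39.5 38.9 x 660.2 block 659.1
stick y -68.9 -69.3 -69.0 -69.5 block -68.9 x 659.1 659.0 658.6
near edge dir 1.6042181404491926
t 23.05 now [ 0.5387 -0.0126  0.1674] [-179.5    0.3   -1.6] F [-0.6 -0.2 -1. ] w 0.046
 shift [ 2.49 -0.55  0.34]  turn [-0.5  0.3  1. ]
```

Stepping is consistent (108 mm). The phone bed is at (0.6604, 0.0094) and the stick bed at (0.6552, -0.0988).

```bash
python3 -c "
from h import *
go([.660,.0094,.10],-2.6)"
```

```text
t 23.05 now [ 0.5387 -0.0126  0.1674] [-179.5    0.3   -1.6] F [-0.6 -0.2 -1. ] w 0.046
 shift [ 2.42 -0.49  1.34]  turn [-0.5  0.3  1. ]
```

```bash
python3 -m creep '[0.4,-0.1,0,0,0,0, 1,-0.2,0,-0.2,0.1,0.5, 1.6,-0.35,0.2,-0.5,0.3,1, 2.1,-0.45,0.6,-0.5,0.3,1, 2.42,-0.49,1.0,-0.5,0.3,1, 2.42,-0.49,1.3,-0.5,0.3,1, 2.42,-0.49,1.34,-0.5,0.3,1, 2.42,-0.49,1.34,-0.5,0.3,1]';  python3 -c "
from h import *
go([.660,.0094,.0485],-2.6)"
```

```text
time_s: 24.05
ee_pos: [0.6593, -0.0069, 0.1007]
tcp_rot: [-179.2, -0.0, -0.9]
ft_force: [0.0, -0.1, -1.0]
width: 0.0462
t 24.05 now [ 0.6593 -0.0069  0.1007] [-179.2   -0.    -0.9] F [ 0.  -0.1 -1. ] w 0.0462
 shift [ 0.01 -0.31  1.05]  turn [-0.8 -0.   1.7]
```

The y move fell short (-0.007 instead of 0.009). I check the joints.

```bash
python3 -m creep '[0,-0.31,0,-0.8,0,1.7, 0,-0.31,0,-0.8,0,1.7, 0,-0.31,0,-0.8,0,1.7, 0,-0.31,0,-0.8,0,1.7, 0,-0.31,0,-0.8,0,1.7, 0,-0.31,0,-0.8,0,1.7, 0,-0.31,0,-0.8,0,1.7, 0,-0.31,0,-0.8,0,1.7]';  python3 -c "
from h import *
go([.660,.0094,.0485],-2.6); o=r.observe(); print(o['joint_pos'].round(2),o['qd'].round(2),o['effort'].round(2))"
```

```text
time_s: 25.05
ee_pos: [0.6593, -0.0074, 0.1008]
tcp_rot: [-179.3, -0.0, -0.9]
ft_force: [-0.7, -0.7, -1.2]
width: 0.0462
t 25.05 now [ 0.6593 -0.0074  0.1008] [-179.3   -0.    -0.9] F [-0.7 -0.7 -1.2] w 0.0462
 shift [ 0.01 -0.32  1.05]  turn [-0.7 -0.   1.7]
[ -0.96  36.16  15.09  68.91   0.7  179.94] [ 0.05 -0.11  0.13 -0.1   0.04  0.01] [ 0.000e+00 -5.466e+01  2.474e+01  0.000e+00  4.000e-02 -0.000e+00]
```

Joint 6 is at its 180° limit. Either direction of the phone counts, so I turn the half turn the other way (to yaw 177.4).

```bash
python3 -m creep '[0,0,-0.2,0,0,-10, 0,0,-0.4,0,0,-20, 0,0,-0.4,0,0,-30, 0,0,-0.4,0,0,-40, 0,0,-0.4,0,0,-50, 0,0,-0.4,0,0,-60, 0,0,-0.4,0,0,-70, 0,0,-0.4,0,0,-80]';  python3 -m creep '[0,0,0,0,0,-10, 0,0,0,0,0,-20, 0,0,0,0,0,-30, 0,0,0,0,0,-40, 0,0,0,0,0,-50, 0,0,0,0,0,-60, 0,0,0,0,0,-70, 0,0,0,0,0,-80]'; python3 -c "
from h import *
go([.660,.0094,.1],177.4); o=r.observe(); print(o['joint_pos'].round(2))"
```

```text
time_s: 26.05
ee_pos: [0.6592, -0.0076, 0.1208]
tcp_rot: [-179.9, -0.7, 79.4]
ft_force: [0.1, 0.1, -0.9]
width: 0.0461
time_s: 27.05
ee_pos: [0.6592, -0.0076, 0.1208]
tcp_rot: [179.3, -0.2, 159.8]
ft_force: [-0.0, -0.1, -0.8]
width: 0.0459
t 27.05 now [ 0.6592 -0.0076  0.1208] [179.3  -0.2 159.8] F [-0.  -0.1 -0.8] w 0.0459
 shift [0.1  0.32 0.42]  turn [  0.7  -0.1 -17.6]
[-0.98 35.39 16.8  71.4   0.7  19.26]
```

```bash
python3 -m creep '[0.1,0.1,0,0.3,0,-6, 0.1,0.2,0,0.7,0,-12, 0.1,0.32,0,0.7,0,-17.6, 0.1,0.32,0.2,0.7,0,-17.6, 0.1,0.32,0.4,0.7,0,-17.6, 0.1,0.32,0.42,0.7,0,-17.6, 0.1,0.32,0.42,0.7,0,-17.6, 0.1,0.32,0.42,0.7,0,-17.6]'; python3 -c "
from h import *
go([.660,.0094,.0485],177.4)"
```

```text
time_s: 28.05
ee_pos: [0.6604, 0.0092, 0.1003]
tcp_rot: [180.0, -0.1, 177.3]
ft_force: [0.2, 0.4, -1.2]
width: 0.046
t 28.05 now [0.6604 0.0092 0.1003] [ 1.800e+02 -1.000e-01  1.773e+02] F [ 0.2  0.4 -1.2] w 0.046
 shift [0.01 0.   1.04]  turn [ 0.  -0.1 -0.1]
```

```bash
python3 -m creep '[0,0,0.2,0,0,0, 0,0,0.4,0,0,0, 0,0,0.6,0,0,0, 0,0,0.8,0,0,0, 0,0,0.95,0,0,0, 0,0,1.02,0,0,0, 0,0,1.04,0,0,0, 0,0,1.05,0,0,0]'; python3 -c "
from h import *
go([.660,.0094,.047],177.4)"
```

```text
time_s: 29.05
ee_pos: [0.6606, 0.0092, 0.0482]
tcp_rot: [180.0, -0.0, 177.3]
ft_force: [-0.0, 0.0, -1.1]
width: 0.046
t 29.05 now [0.6606 0.0092 0.0482] [180.   -0.  177.3] F [-0.   0.  -1.1] w 0.046
 shift [0.01 0.   0.02]  turn [ 0.  -0.  -0.1]
```

```bash
python3 -m creep '[0,0,0.02,0,0,0, 0,0,0.03,0,0,0, 0,0,0.03,0,0,0, 0,0,0.03,0,0,0, 0,0,0.03,0,0,0, 0,0,0.03,0,0,0, 0,0,0.03,0,0,0, 0,0,0.03,0,0,0]' && python3 -m creep '[0,0,0,0,0,0, 0,0,0,0,0,0, 0,0,0,0,0,0, 0,0,0,0,0,0, 0,0,-0.4,0,0,0, 0,0,-1.2,0,0,0, 0,0,-2,0,0,0, 0,0,-2.6,0,0,0]' 58; python3 -c "
from h import *
s=r.snapshot('wrist'); cv2.imwrite('pics/w10.png',s['color'])
g=r.snapshot('top'); hsv=cv2.cvtColor(g['color'],cv2.COLOR_BGR2HSV)
go([.455,-.2343,.18],100); go([.455,-.2343,.18],27.5)"
```

```text
time_s: 30.05
ee_pos: [0.6608, 0.0093, 0.048]
tcp_rot: [180.0, 0.0, 177.3]
ft_force: [-2.5, -0.3, 5.5]
width: 0.0458
time_s: 31.05
ee_pos: [0.6613, 0.0092, 0.1801]
tcp_rot: [180.0, 0.1, 177.3]
ft_force: [0.3, -0.4, -0.6]
width: 0.0579
t 31.15 now [0.6632 0.0093 0.1829] [180.    0.5 177.3] F [ 0.8 -0.  -0. ] w 0.0579
 shift [ 3.93 -5.06  0.02]  turn [ 0.4  0.4 77.3]
t 31.15 now [0.6632 0.0093 0.1829] [180.    0.5 177.3] F [ 0.8 -0.  -0. ] w 0.0579
 shift [ 3.93 -5.06  0.02]  turn [7.000e-01 1.000e-01 1.498e+02]
```

View pics/w10.png

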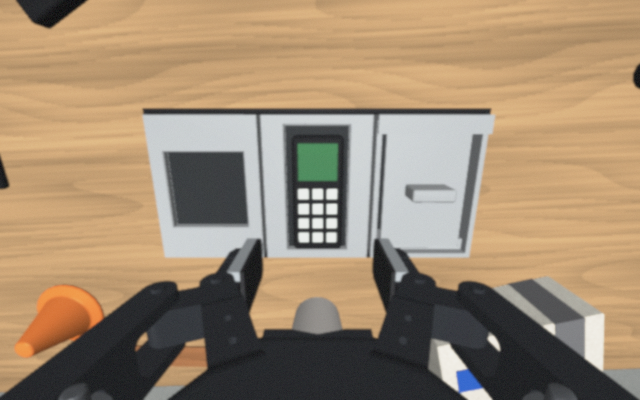

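The phone lies face up in the middle pocket (phone 292–345 × 135–248 inside pocket 285–350 × 126–250). I check its centring and move over to the joystick.

```bash
python3 -c "
from h import *
s=r.snapshot('wrist'); hsv=cv2.cvtColor(s['color'],cv2.COLOR_BGR2HSV); P=cloud(s)
E=np.array([EX,EY,[0,0,1]]); L=(P@E.T)*1000
m=(abs(L[...,2]-60)<5)&(abs(L[...,0]-659)<70)&(abs(L[...,1]-39.3)<35); m[252:]=False
c,wh,a=rect(s,m,.060); print(c,wh,a,'dx,dy',np.array([*c/1,0])@EX-659.3,np.array([*c,0])@EY-39.3)"
python3 -m creep '[0.3,-0.4,0,0,0,6, 0.9,-1.1,0,0,0,16, 1.5,-1.9,0,0,0,26, 2.1,-2.7,0,0.2,0.2,36, 2.7,-3.5,0,0.4,0.4,46, 3.3,-4.3,0,0.4,0.4,56, 3.8,-4.9,0,0.4,0.4,66, 3.93,-5.06,0,0.4,0.4,76]' 50 40
python3 -c "
from h import *
s=r.snapshot('wrist'); P=cloud(s); j=(abs(P[...,2]-.07)<.004)&(abs(P[...,0]-.455)<.03)&(abs(P[...,1]+.235)<.03); print('stick',j.sum(),rect(s,j,.07))
go([.455,-.2345,.036],100)"
```

```text
[661.2   9.9] [109.8  47.4] -2.7 dx,dy 0.7702471631411072 0.5838163919906805
time_s: 32.2
ee_pos: [0.4513, -0.2355, 0.1774]
tcp_rot: [-179.6, -0.1, 100.8]
ft_force: [0.5, 1.0, 0.8]
width: 0.0501
stick 289 (array([ 454.3, -235.7]), array([16.9, 16.4]), -79.1)
t 32.25 now [ 0.4513 -0.2358  0.1775] [-1.796e+02 -1.000e-01  1.006e+02] F [-1.2 -0.6 -0.2] w 0.05
 shift [0.01 0.1  2.83]  turn [-0.4 -0.1  0.6]
```

Phone within 1 mm of the bed's centre. Descend on the stick, grip and lift.

```bash
python3 -m creep '[0,0.05,0.4,-0.4,0,0.6, 0,0.08,0.9,-0.4,0,0.6, 0,0.08,1.4,-0.4,0,0.6, 0,0.08,1.9,-0.4,0,0.6, 0,0.08,2.4,-0.4,0,0.6, 0,0.08,2.7,-0.4,0,0.6, 0,0.08,2.82,-0.4,0,0.6, 0,0.08,2.82,-0.4,0,0.6]' && python3 -m creep '[0,0,0,0,0,0, 0,0,0,0,0,0, 0,0,0,0,0,0, 0,0,0,0,0,0, 0,0,0,0,0,0, 0,0,0,0,0,0, 0,0,-0.5,0,0,0, 0,0,-1.3,0,0,0]' 8 60;  python3 -c "
from h import *
go([.6552,-.0988,.16],70)"
```

```text
time_s: 33.25
ee_pos: [0.4542, -0.2348, 0.0364]
tcp_rot: [-180.0, -0.1, 100.1]
ft_force: [-0.3, 0.7, -0.4]
width: 0.05
time_s: 34.25
ee_pos: [0.4522, -0.2338, 0.0999]
tcp_rot: [-179.7, -0.3, 100.1]
ft_force: [0.8, -0.4, -1.2]
width: 0.0164
t 34.25 now [ 0.4522 -0.2338  0.0999] [-179.7   -0.3  100.1] F [ 0.8 -0.4 -1.2] w 0.0164
 shift [ 1.96  4.46 -1.21]  turn [-0.4 -0.3 30.1]
```

```bash
python3 -m creep '[0,0,-0.5,0,0,4, 0.2,0.5,-1,0,0,8, 0.6,1.3,-1.2,0,0,13, 1,2.1,-1.2,-0.2,-0.3,18, 1.3,2.9,-1.2,-0.4,-0.3,22, 1.7,3.7,-1.2,-0.4,-0.3,26, 1.96,4.3,-1.2,-0.4,-0.3,30, 1.96,4.46,-1.2,-0.4,-0.3,30]';  python3 -c "
from h import *
go([.6552,-.0988,.0775],70)
for n in ['wrist']:
  s=r.snapshot(n); cv2.imwrite('pics/w11.png',s['color'])"
```

```text
time_s: 35.25
ee_pos: [0.6557, -0.0967, 0.1576]
tcp_rot: [-179.9, 0.0, 70.2]
ft_force: [-0.7, 0.4, -1.5]
width: 0.0164
t 35.25 now [ 0.6557 -0.0967  0.1576] [-179.9    0.    70.2] F [-0.7  0.4 -1.5] w 0.0164
 shift [-0.04  0.01  1.6 ]  turn [-0.1  0.   0.2]
```

View pics/w11.png

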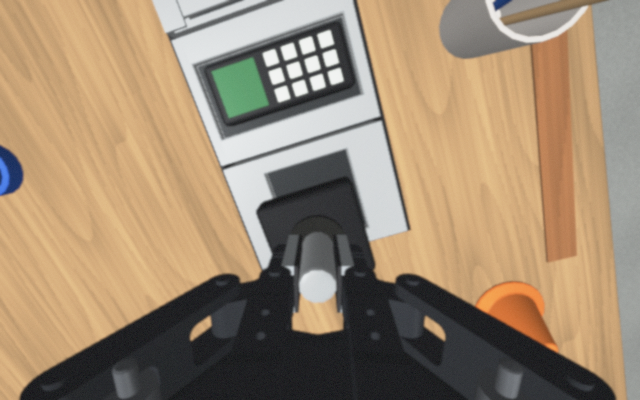

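The joystick base (260–370, 180–260) hangs upright and parallel to the square pocket. Lower it.

```bash
python3 -m creep '[-0.04,0,0.3,0,0,0, -0.04,0,0.6,0,0,0, -0.04,0,0.9,0,0,0, -0.04,0,1.2,0,0,0, -0.04,0,1.4,0,0,0, -0.04,0,1.52,0,0,0, -0.04,0,1.58,0,0,0, -0.04,0,1.6,0,0,0]' ; python3 -m creep '[0,0,0.02,0,0,0, 0,0,0.03,0,0,0, 0,0,0.04,0,0,0, 0,0,0.04,0,0,0, 0,0,0.04,0,0,0, 0,0,0.04,0,0,0, 0,0,0.04,0,0,0, 0,0,0.04,0,0,0]'; python3 -c "
from h import *
go([.6552,-.0988,.0764],70)"
```

```text
time_s: 36.3
ee_pos: [0.6553, -0.0994, 0.0779]
tcp_rot: [-180.0, 0.0, 70.2]
ft_force: [0.1, -0.2, -1.2]
width: 0.0162
time_s: 37.3
ee_pos: [0.6556, -0.0996, 0.0773]
tcp_rot: [179.9, 0.0, 70.2]
ft_force: [-2.7, -0.6, 5.4]
width: 0.0162
t 37.3 now [ 0.6556 -0.0996  0.0773] [179.9   0.   70.2] F [-2.7 -0.6  5.4] w 0.0162
 shift [ 0.01 -0.01  0.02]  turn [0.1 0.  0.2]
```

```bash
python3 -m creep '[0,0,0,0,0,0, 0,0,0,0,0,0, 0,0,0,0,0,0, 0,0,0,0,0,0, 0,0,-0.4,0,0,0, 0,0,-1.1,0,0,0, 0,0,-1.8,0,0,0, 0,0,-2.4,0,0,0]' 50; python3 -m creep '[0,-0.4,-0.2,0,0,0, 0,-1,-0.2,0,0,0, 0,-1.7,-0.2,0,0,0, 0,-2.4,-0.2,0,0,0, 0,-3,-0.2,0,0,0, 0,-3.5,-0.2,0,0,0, 0,-3.8,-0.2,0,0,0, 0,-3.8,-0.2,0,0,0]'; python3 -c "
from h import *
s=r.snapshot('scene'); c=s['color']; cv2.imwrite('pics/s12.png',cv2.resize(c[130:360,80:520],None,fx=1.8,fy=1.8,interpolation=2))
P=cloud(s); m=(abs(P[...,2]-.11)<.006)&(abs(P[...,0]-.655)<.04)&(abs(P[...,1]+.099)<.04); print('stick scene',m.sum(),P[m].mean(0).round(4),P[m].max(0))
t=r.snapshot('top'); P=cloud(t); E=np.array([EX,EY,[0,0,1]]); L=P@E.T*1000-[659.1,0,4]
m=(L[...,2]>98)&(abs(P[...,0]-.655)<.04)&(abs(P[...,1]+.099)<.04); print('stick top',m.sum(),rect(t,m,.110))
for n,y,dx in [('cover',147.3,40),('cover',147.3,-40),('handset',39.3,35),('handset',39.3,-35),('joy',-69+22,0),('joy',-69-22,0)]:
  q=(abs(L[...,0]-dx)<8)&(abs(L[...,1]-y)<6); print(n,dx,np.median(L[...,2][q]).round(1))
print(r.observe()['ee_pos'],r.observe()['ft_force'])"
```

```text
time_s: 38.3
ee_pos: [0.6557, -0.0995, 0.1987]
tcp_rot: [179.9, 0.0, 70.2]
ft_force: [-0.3, -0.6, -0.1]
width: 0.0499
time_s: 39.3
ee_pos: [0.4767, -0.0349, 0.2086]
tcp_rot: [179.8, 0.0, 70.2]
ft_force: [1.0, -0.3, 0.4]
width: 0.0502
stick scene 63 [ 0.6563 -0.0993  0.1084] [ 0.66366376 -0.09176333  0.11147611]Traceback (most recent call last):
  File "<string>", line 6, in <module>
    m=(L[...,2]>98)&(abs(P[...,0]-.655)<.04)&(abs(P[...,1]+.099)<.04); print('stick top',m.sum(),rect(t,m,.110))
                                                                                                 ~~~~^^^^^^^^^^
  File "h.py", line 14, in rect
    cs=cv2.findContours(m.astype(np.uint8),0,1)[0]; c=max(cs,key=cv2.contourArea)[:,0]
                                                      ~~~^^^^^^^^^^^^^^^^^^^^^^^^
ValueError: max() iterable argument is empty
```

View pics/s12.png

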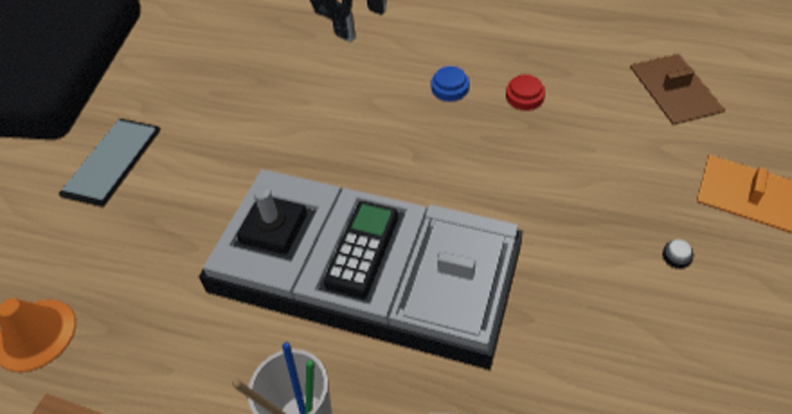

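The scene view shows the joystick upright in its pocket (272,222), the keypad phone face up in the middle pocket (362,248) and the cover flat (455,270). The touch phone and small switch are where they were. Stick top at (0.656, -0.099, 0.11), as expected. The top-view check failed only because the arm blocks that camera.

```bash
python3 -c "
from workcell import r
print(r.finish_job())"
```

```text
the job is handed in; nothing more can be done
None
```

The kit is packed and handed in at about 39 s. The hand-in gives no verdict, so the checks below are my own measurements.

- **Big switch:** it was put upright on the well floor and released. The wrist camera put its cap at (666, 119) mm, with the well centre at (665, 117). It was not visible again once the cover was on.
- **Cover:** it was tucked tilted under the near lip and lowered flat. Eight of the ten plate points I sampled came out 39.3–39.8 mm above the well's underside, against 39 expected, and one at 40.0. Two more samples on the plate's centre line read about 274 mm, probably the fingers in view. The rib is within 1 mm of the well centre.
- **Keypad phone:** it is face up in the oblong pocket, within 1 mm of the centre and 0.1° of the insert's direction. Joint 6 ran into its limit on the first approach, so I turned the phone half round, which the task allows.
- **Joystick:** it is upright in the square pocket. The stick top measured (656, -99) mm at 110 mm height, within about 1 mm of the bed centre.
- **Touch-screen phone and small switch:** I never touched them. They looked unmoved in the last scene picture, but I did not measure them again.

One check failed: the final top-camera measurement gave nothing because the arm probably blocked the view, and its height check of all three inserts did not run. Only the scene camera confirmed the final state.

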